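# Slide the warming pot across and hold the slide carrier in its slot

### The job

On the warming plate, slide the covered steel pot from the white ring into the red ring, keeping it flat on the plate without lifting or tipping it. Then take the orange-handled slide carrier out of its white stand, lower its blade through the blue-edged slot in the pot's cover, and finish while still holding it there, upright in the gripper with its orange collar about 15 mm above the slot's blue lips, so that it hangs from the fingers and does not rest on the pot. The pot must stay inside the red ring; leave the other things on the bench where they are.

Things in the scene. Friction and masses are not known exactly. Their poses are not given: they have to be found in the camera images.
- hotplate: white two-zone warming plate with a black top, 240 (x) x 420 (y) x 40 mm high, fixed; origin at the centre of its underside, so its flat top is 40 mm above the origin; its y axis runs along its long side, through both rings
- red_ring: red ring painted on the plate (the goal position), 154 mm inside and 170 mm outside diameter, flat; origin at its centre on the plate top. The two rings lie 196 mm apart; which is left or right varies
- white_ring: white ring painted on the plate, same size, where the pot starts; origin at its centre on the plate top
- pot: round steel pot, 130 mm diameter, 92 mm high, loose, 0.5 to 0.95 kg, its slotted cover fixed on it; origin at the centre of its underside, z up; its black straight handle points along its own -x (towards the robot, give or take about 0.5 rad). Sliding it takes under 10 N
- pot_handle (a point): middle of the pot's handle, on its centre line, 130 mm from the pot's axis and 60 mm above its underside; the handle bar is 16 mm wide, 16 mm high, black for 90 mm (85 to 175 mm from the axis), level; it can be pinched from above across its width (along the pot's y)
- pot_slot (a point): centre of the slot in the pot's cover, on the pot's axis, at the top of the blue lips, 92.5 mm above the pot's underside; axes as the pot's. The slot is 10 mm wide along x and 62 mm long along y, through the cover (lips 6 mm deep, edges rounded at 3 mm radius, which guide the blade in); below, the pot is empty down to its floor, 4 mm above its underside
- carrier: slide carrier, 0.08 to 0.16 kg, loose (hangs upright in the stand): grey blade 60 mm wide (y), 8 mm thick (x), 80 mm tall, foot rounded; origin at the centre of the foot's underside, z up. Above it an orange collar 24 (x) x 80 (y) x 5 mm, then an orange grip block 14 (x) x 40 (y) mm, 85 to 125 mm above the origin. A half turn about z makes no difference
- carrier_collar (a point): centre of the collar's underside, 80 mm above the carrier's origin; axes as the carrier's
- carrier_grip (a point): point to grip, on the carrier's axis 110 mm above its origin, 25 mm above the collar's top face; pinch the block across its 14 mm thickness (along the carrier's x) from above
- stand: white open stand, fixed, base 90 (x) x 120 (y) mm, 100 mm high; origin at the centre of its underside. The carrier hangs by its collar on the top, its blade down through a 14 x 66 mm opening (long side along the stand's y); lift it straight up at least 85 mm to clear
- amber_bottle: amber glass bottle, 64 mm across, 150 mm tall, bystander; origin at the centre of its underside
- petri_dish: low clear dish, 90 mm across, 16 mm high, bystander; origin at the centre of its underside
- beaker: clear cup, 76 mm across, 95 mm high, bystander beyond the stand; origin at the centre of its underside
- sample_jar: clear jar with a red cap, 60 mm across, 75 mm high, bystander left of the plate; origin at the centre of its underside
- spray_bottle: clear spray bottle with a white head, 72 mm across, 190 mm tall, bystander left of the plate; origin at the centre of its underside
Things that resemble listed ones, but are neither listed nor needed, are in the scene too. There is more than one size of the carrier; the job needs the smaller.

How it is judged:
On the way, in this order (a step that is already met when the one before it is completed fails the run):
1. the pot stands inside the red ring, flat on the plate (horizontal distance between pot and red_ring below 0.014 m and z of pot in the frame of hotplate between 0.035 and 0.045 m and angle between pot's own z axis and vertical below 0.06 rad), for 0.2 s.
2. the carrier is lifted clear of its stand (z of carrier in the frame of stand above 0.095 m), for 0.1 s.
At the end, for the whole second after the job is handed in: the pot stands flat inside the red ring (centre within 14 mm); the carrier's blade is down through the slot, upright within 0.12 rad, with its collar's underside 5 to 30 mm above the slot's lips, gripped by the fingers, at rest and not wedged against the pot (under 12 N) (all of step 1 and x of carrier_collar in the frame of pot_slot between -0.008 and 0.008 m and y of carrier_collar in the frame of pot_slot between -0.008 and 0.008 m and angle between the z axis of carrier and the z axis of pot, either way round below 0.12 rad and angle between the x axis of carrier and the x axis of pot, either way round below 0.12 rad and z of carrier_collar in the frame of pot_slot between 0.005 and 0.03 m and contact force between the fingers and carrier above 1 N and contact force between carrier and pot below 12 N and linear speed of each of carrier, pot below 0.02 m/s); the arm keeps its last pose, push and grip.
It fails at once if the pot is lifted off the plate or tipped (z of pot in the frame of hotplate above 0.048 m or angle between pot's own z axis and vertical above 0.12 rad).
It fails at once if a bystander is knocked or moved (distance of any of amber_bottle, petri_dish, beaker, sample_jar, spray_bottle from where it was at the start of the episode above 0.03 m).
It also fails if it takes over 64 s, if anything falls off the work surface, if the arm or the gripper's body presses on something with over 40 N, if the wrist force passes 120 N, or if a joint passes its speed limit or range.

### The arm

A 6-joint arm with a two-finger parallel gripper is mounted at the origin on the work surface. World frame = base frame: x ahead of the robot, y to its left, z up, the work surface at z = 0. Lengths are in m, angles in rad, forces in N, time in s.
With the tool pointing down it reaches from about 0.35 to 1 m from the base axis. Payload 7.1 kg.
Tool frame: the origin (TCP) lies midway between the tips of the shut fingers; the grasp point (between the pads) lies 19 mm behind it; z points along the fingers, y is the direction in which the jaws open and shut (so a half turn about z gives the same grasp; the last joint's range is limited). The gripper opens to 85 mm and grips with 20 to 120 N. Pads are 22 mm wide; open, the fingers measure 114 mm over their backs; the gripper's body (76 mm by 85 mm) begins 54 mm behind the grasp point. The pads swing forward as they close: fully open they stand 13 mm farther back than shut.
Start: joints at [1.081, 0.423, 1.63, -0, 1.089, -0.019], TCP at [0.283, 0.557, 0.231] pointing down, gripper open.
Joint ranges: [-3, 3], [-0.9, 2.11], [0.09, 2.58], [-1.31, 4.45], [0.11, 2.69], [-2.54, 2.54]. Speed limits (rad/s): [2.39, 2.39, 3.01, 3.14, 3.14, 3.14].

### API

Orientations are given as a unit quaternion [w, x, y, z].
In Python, from rig import * gives the robot as it stands. The module is installed in compiled form; this text tells all that it offers.
- The arm moves only by the shell command python3 -m creep 'ROWS' [OPENING]. ROWS is JSON, a list of rows, each a list of 4 numbers: the shift along the tool's x, y, z in units of 25 mm (1.0 is 25 mm), then the turn about the tool's z in units of 8 degrees (1.0 is 8 degrees). In form: [[tx, ty, tz, roll], ...]. A call has 1 to 12 rows; each row shifts and turns the commanded pose from where the row before left it, along the tool's axes as they then stand; what a row does not reach is not made up. A row lasts 1/10 s, in which the tool goes at most 50 mm and 8.59 degrees, less where a joint would pass 70% of its speed; a pose out of reach is approached as far as the arm can. A call is refused whole if a number of a shift passes 1 or a number of a turn 1, either way. A call with a gripper value outside its range is refused whole. OPENING is the closure in counts, from 0 (fully open) to 255 (shut), set as the call begins (- or left out, the last holds). The fingers move at their own pace and stop on an object; the grip force is fixed at half the most. Time passes only in rows, so rows that do not move let the fingers close. It gives the time, the measured TCP pose, the force and the opening at its end, in the units of the state.
- get_state(): the state, without advancing time (a new reading comes with each control period).
- snapshot(name): name is "side" or "top" or "wrist"; returns a dict with "image" (400x640x3 uint8, red, green, blue), "depth" (400x640 float32, m along the optical axis (not along the pixel's ray), 0 where there is no reading), "fov_y" (degrees; the focal length in pixels is half the picture's height over the tangent of half this angle, whatever the lens; pixels are square), "cx", "cy" (the principal point, pixels), "cam_to_world" (4x4, takes a point from camera to world coordinates); the wrist camera has in their place "hand_eye" (4x4, takes a point from camera to tool coordinates, whose origin is the TCP and whose axes are the flange's). Camera axes: x right, y up, looking along -z (the intrinsics and any distortion apply to the point x, -y, -z); pixel columns grow to the right and rows downward; lengths in m; the calibration is good to about 2 mm. A picture is of the moment at which its call begins: read the wrist's pose just before it.
- close_job(): hands the job in, once; it reports no verdict.
Trained networks look in a picture, given as the dict that the camera call returned (one of the last four; its "shot" number tells which), for a name from the list of things; names that differ only in an ending like _2 or _b are one class to them, and where a whole thing is asked for, a point or a joint stands for the part that bears it (a point fixed in the world has none). Each returns a list of dicts, best first, with "conf" (0 to 1); they miss things now and then, are a little off and sometimes report something else, mostly with a low value. They report only what shows in the picture. A call takes as long as a camera call. They do not tell look-alikes from the thing itself.
- outline_of(label, picture): "mask" (400x640 bool, what is visible of it) and "location" ([row, column] in pixels, amid what is visible of it).
- tip_of(label, picture): "location" ([row, column] in pixels: a listed point, or the origin of a listed thing).
The state is a dict: "time": time; "q": joint angles; "joint_velocities": joint speeds; "tau": joint torques, N m; "tcp_pos": TCP position; "tool_rot": TCP orientation; "contact_force": force on the tool from outside, world axes, zero at the start; "moment": the same for the moment, N m; "width": finger opening in m.
Only numpy, scipy, OpenCV 4.12 (cv2) and the standard library are available. Lean on these libraries where they do the work, as an engineer would, in place of code of your own. Each camera call takes 0.05 s, during which the arm holds its last target. There are 200 camera calls.

## Working session

There is one attempt and no reset: what is moved stays moved. The work goes in short steps, Python scripts to look and compute and a shell command to move; the robot and the scene stay as the last step left them, time stands still between calls to the robot, and variables do not carry over. Pictures are saved under pics/ and viewed, about 8 in all and at most 12, crops included, and the job is handed in when it is done.

```bash
mkdir -p pics; cat > h.py <<'E'
from rig import *
import numpy as np, cv2
from scipy.spatial.transform import Rotation as R
def tool():
    s=get_state(); T=np.eye(4); q=s["tool_rot"]; T[:3,:3]=R.from_quat([q[1],q[2],q[3],q[0]]).as_matrix(); T[:3,3]=s["tcp_pos"]; return T
def shot(n):
    T=tool(); p=snapshot(n)
    p["c2w"]=T@np.array(p["hand_eye"]) if n=="wrist" else np.array(p["cam_to_world"]); return p
def foc(p): return 200/np.tan(np.radians(p["fov_y"])/2)
def ray(p,rc):
    d=p["c2w"][:3,:3]@np.array([(rc[1]-p["cx"])/foc(p),-(rc[0]-p["cy"])/foc(p),-1]); return p["c2w"][:3,3],d
def at_z(p,rc,z):
    o,d=ray(p,rc); return o+d*(z-o[2])/d[2]
def dep(p,rc):
    r,c=int(round(rc[0])),int(round(rc[1])); w=p["depth"][max(r-2,0):r+3,max(c-2,0):c+3]; w=w[w>0]
    if len(w)==0: return None
    o,d=ray(p,rc); return o+d*np.median(w)
def cloud(p):
    rr,cc=np.mgrid[:400,:640]; f=foc(p); D=p["depth"]
    P=np.stack([(cc-p["cx"])/f*D,-(rr-p["cy"])/f*D,-D],-1)
    return P@p["c2w"][:3,:3].T+p["c2w"][:3,3]
def tri(a,ra,b,rb):
    o1,d1=ray(a,ra);o2,d2=ray(b,rb); s=np.linalg.lstsq(np.stack([d1,-d2],1),o2-o1,rcond=None)[0]
    x,y=o1+s[0]*d1,o2+s[1]*d2; return (x+y)/2,np.linalg.norm(x-y)
def save(p,n): cv2.imwrite("pics/"+n,p["image"][:,:,::-1])
E
python3 - <<'E'
from h import *
np.set_printoptions(precision=3,suppress=True)
s=get_state(); print(s["time"],s["tcp_pos"],s["tool_rot"],s["width"])
ps={n:shot(n) for n in("top","side")}
for n,p in ps.items():
    save(p,n+"0.png"); print(n,p["fov_y"],p["cx"],p["cy"],[k for k in p.keys()],p["c2w"][:3,3])
    for l in "hotplate red_ring white_ring pot pot_handle pot_slot carrier carrier_collar carrier_grip stand".split():
        print(l,[(np.round(t["location"],1),round(t["conf"],2),dep(p,t["location"])) for t in tip_of(l,p)[:3]])
E
```

```text
0.0 [0.283 0.557 0.231] [-0.     0.233  0.972 -0.001] 0.08560267866251035
top 44.074549339538386 323.7410132486504 206.98142707465277 ['image', 'depth', 'fov_y', 'cx', 'cy', 'cam_to_world', 'shot', 'c2w'] [0.223 0.028 1.386]
hotplate [(array([188.8, 284.4]), 0.67, array([0.584, 0.114, 0.041]))]
red_ring [(array([193.1, 244.1]), 0.55, array([0.581, 0.227, 0.042]))]
white_ring []
pot [(array([186. , 316.7]), 0.86, array([0.56 , 0.023, 0.132])), (array([210.4, 460.2]), 0.73, array([ 0.461, -0.339,  0.145]))]
pot_handle [(array([217.5, 339.6]), 0.95, array([ 0.489, -0.034,  0.042])), (array([152.1, 429.9]), 0.68, array([ 0.645, -0.298,  0.08 ]))]
pot_slot [(array([174.7, 315.6]), 0.91, array([0.616, 0.023, 0.046]))]
carrier [(array([274.5, 460.6]), 0.8, array([ 0.306, -0.35 ,  0.024])), (array([221. , 446.7]), 0.65, array([ 0.445, -0.313,  0.099]))]
carrier_collar [(array([269.1, 472.5]), 0.64, array([ 0.31, -0.35,  0.14])), (array([213.5, 454.9]), 0.53, array([ 0.461, -0.334,  0.112]))]
carrier_grip [(array([264.9, 473.3]), 0.9, array([ 0.319, -0.35 ,  0.153])), (array([210.2, 456.9]), 
[... 804 characters left out ...]
andle [(array([201.2, 341. ]), 0.8, array([ 0.47 , -0.016,  0.094]))]
pot_slot [(array([190.7, 300.6]), 0.71, array([ 0.617, -0.026,  0.089]))]
carrier [(array([166. , 401.2]), 0.79, array([ 0.313, -0.354,  0.015])), (array([156.2, 359.6]), 0.48, array([ 0.471, -0.278,  0.083])), (array([196.8, 339.5]), 0.36, array([ 0.477, -0.019,  0.11 ]))]
carrier_collar [(array([143.3, 400.9]), 0.93, array([ 0.331, -0.347,  0.127])), (array([144.8, 365.5]), 0.73, array([ 0.461, -0.325,  0.105]))]
carrier_grip [(array([137.4, 408.9]), 0.7, array([ 0.307, -0.349,  0.159])), (array([137. , 363.8]), 0.47, array([ 0.47 , -0.322,  0.141]))]
stand [(array([161.7, 365.2]), 0.74, array([ 0.456, -0.338,  0.011]))]
```

View pics/top0.png

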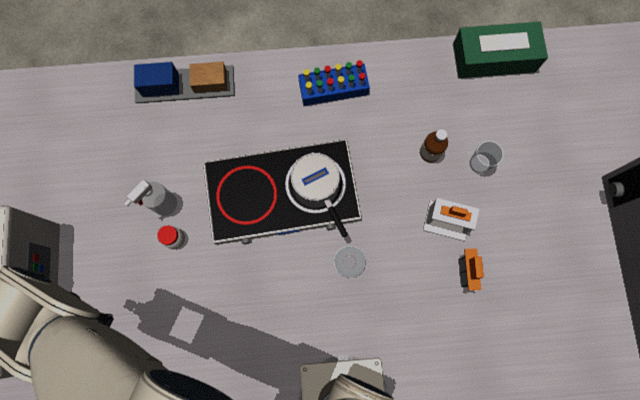

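View pics/side0.png

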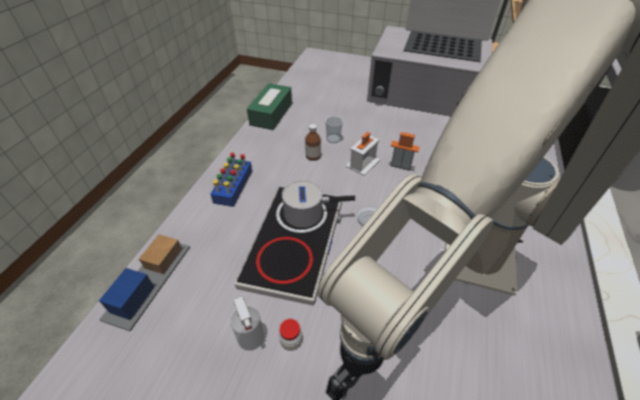

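```bash
cat > m.py <<'E'
from h import *
np.set_printoptions(precision=4,suppress=True)
def masks(p):
    h=cv2.cvtColor(p["image"],cv2.COLOR_RGB2HSV); H,S,V=[h[...,i].astype(int) for i in range(3)]
    return dict(red=((H<6)|(H>174))&(S>150)&(V>90),blue=(H>100)&(H<130)&(S>120)&(V>40),orange=(H>6)&(H<18)&(S>170)&(V>90),dark=(V<60))
def reg(X,x,y,r,z0,z1): return (np.hypot(X[...,0]-x,X[...,1]-y)<r)&(X[...,2]>z0)&(X[...,2]<z1)
def rect(xy):
    c,wh,a=cv2.minAreaRect((xy*1000).astype(np.float32)); 
    if wh[0]<wh[1]: wh=wh[::-1];a+=90
    return np.array(c)/1000,np.array(wh),(a+90)%180-90   # long-axis angle, deg
def planexy(p,m,z):
    return np.array([at_z(p,rc,z)[:2] for rc in np.argwhere(m)])
E
python3 - <<'E'
from m import *
for n in("top","side"):
    p=shot(n);X=cloud(p);M=masks(p);print(n)
    m=M["red"]&reg(X,.58,.21,.15,.03,.055); e=planexy(p,m,.040); print("ring",rect(e), cv2.minEnclosingCircle((e*1000).astype(np.float32)))
    # plate
    t=X[reg(X,.58,.1,.3,.034,.046)]; print("plate z",np.median(t[:,2]),rect(t[:,:2]))
    t=X[reg(X,.6,.02,.12,.122,.142)];print("lid",len(t),np.median(t[:,2]),cv2.minEnclosingCircle((t[:,:2]*1000).astype(np.float32)),t[:,:2].mean(0))
    m=M["blue"]&reg(X,.6,.02,.12,.03,.2); print("slot",m.sum(),rect(planexy(p,m,.1325)))
    m=M["dark"]&reg(X,.5,-.03,.12,.085,.115); print("handle",m.sum(),np.median(X[m],0),rect(planexy(p,m,.108)))
    for c in((.462,-.332),(.315,-.35)):
        m=M["orange"]&reg(X,*c,.07,.08,.2); t=X[m]; print("carrier",m.sum(),np.percentile(t[:,2],[2,50,98]))
        for a,b in((.092,.115),(.13,.17)):
            u=t[(t[:,2]>a)&(t[:,2]<b)]; print("  ",a,len(u),np.median(u,0),rect(u[:,:2]) if len(u)>3 else 0)
E
```

```text
top
ring (array([0.578 , 0.2222]), array([170.6701, 168.7541]), 40.94973373413086) ((577.388671875, 222.11341857910156), 86.09449768066406)
plate z 0.04042838067058174 (array([0.6587, 0.1303]), array([417.587 , 408.2328]), -85.13323879241943)
lid 1766 0.1313854371487959 ((588.8978271484375, 26.969417572021484), 67.54134368896484) [0.5879 0.0264]
slot 88 (array([0.5874, 0.0256]), array([70.2639, 17.0951]), -67.2246036529541)
handle 276 [ 0.4846 -0.0175  0.1069] (array([ 0.5146, -0.0111]), array([170.5854,  86.4222]), 43.25556564331055)
carrier 218 [0.1008 0.1075 0.1488]
   0.092 139 [ 0.4596 -0.3284  0.1052] (array([ 0.4628, -0.3382]), array([77.265 , 22.1281]), 71.06954193115234)
   0.13 75 [ 0.4623 -0.3367  0.1444] (array([ 0.4634, -0.3376]), array([39.9293, 12.4999]), 68.77076721191406)
carrier 475 [0.1085 0.1152 0.171 ]
   0.092 229 [ 0.3084 -0.3524  0.1126] (array([ 0.313 , -0.3573]), array([103.5796,  32.0337]), -2.1334381103515625)
   0.13 142 [ 0.3146 -0.3564  0.1661] (array([ 0.3138, -0.3572]), array([52.4874, 18.4616]), -2.7147598266601562)
side
ring (array([0.5811, 0.2225])
[... 323 characters left out ...]
array([0.6006, 0.0047]), array([9.8131, 4.6971]), 20.284725189208984)
handle 93 [ 0.4773 -0.0145  0.1067] (array([ 0.4699, -0.0129]), array([79.5781, 18.3107]), 18.285409927368164)
carrier 31 [0.1042 0.1116 0.1492]
   0.092 19 [ 0.4696 -0.3169  0.108 ] (array([ 0.4632, -0.3252]), array([52.6432, 12.2309]), 58.633018493652344)
   0.13 11 [ 0.4652 -0.3286  0.146 ] (array([ 0.4653, -0.3274]), array([25.4456,  5.0004]), 77.08305358886719)
carrier 115 [0.1107 0.1153 0.1695]
   0.092 53 [ 0.3209 -0.3509  0.113 ] (array([ 0.3157, -0.3547]), array([94.1263, 24.5147]), -1.4043121337890625)
   0.13 28 [ 0.3162 -0.3501  0.1653] (array([ 0.3149, -0.3532]), array([38.0205, 14.3132]), -3.4476776123046875)
```

```bash
cat >> h.py <<'E'
def go(x,y,z,jaw=None):
    T=tool(); d=T[:3,:3].T@(np.array([x,y,z])-T[:3,3])/.025
    j=np.degrees(np.arctan2(T[1,1],T[0,1])); r=0 if jaw is None else -(((jaw-j)+90)%180-90)/8
    print("tcp",T[:3,3].round(4),"jaw",j.round(2),"tilt",np.round(T[:2,2],4),"units",d.round(3),"roll",round(r,2))
E
python3 -m creep '[[0,0,-0.4,-1],[0,0,-0.4,-1],[0,0,0,-1],[0,0,0,-1],[0,0,0,-1],[0,0,0,-1]]' 0
python3 -c "
from h import *
go(.46,-.02,.25,111)"
```

```text
time: 1.8
tcp_pos: [0.2834, 0.557, 0.2514]
tool_rot: [0.0, -0.185, 0.983, 0.0]
contact_force: [0.3, -0.1, 0.3]
width: 0.0851
tcp [0.2834 0.557  0.2514] jaw 111.36 tilt [0. 0.] units [  1.827 -24.067   0.054] roll 0.04
```

```bash

python3 -m creep '[[0.08,-1,0,0],[0.08,-1,0,0],[0.08,-1,0,0],[0.08,-1,0,0],[0.08,-1,0,0],[0.08,-1,0,0],[0.08,-1,0,0],[0.08,-1,0,0],[0.08,-1,0,0],[0.08,-1,0,0],[0.08,-1,0,0],[0.08,-1,0,0]]'
python3 -m creep '[[0.08,-1,0,0],[0.08,-1,0,0],[0.08,-1,0,0],[0.08,-1,0,0],[0.08,-1,0,0],[0.08,-1,0,0],[0.08,-1,0,0],[0.08,-1,0,0],[0.08,-1,0,0],[0.08,-1,0,0],[0.08,-1,0,0],[0,0,0,0]]'
python3 - <<'E'
from m import *
go(.46,-.02,.25,111)
p=shot("wrist"); save(p,"w1.png"); X=cloud(p); M=masks(p)
np.set_printoptions(precision=4,suppress=True)
for l in("pot_handle","pot_slot"): print(l,[(np.round(t["location"],1),round(t["conf"],2),dep(p,t["location"])) for t in tip_of(l,p)[:3]])
m=M["dark"]&reg(X,.47,-.02,.1,.085,.118); print("handle",m.sum(),np.median(X[m],0),rect(X[m][:,:2]))
E
```

```text
time: 3.0
tcp_pos: [0.369, 0.2674, 0.2515]
tool_rot: [0.0, -0.183, 0.983, 0.0]
contact_force: [-0.6, 0.3, 0.6]
width: 0.0854
time: 4.2
tcp_pos: [0.4477, 0.0018, 0.2516]
tool_rot: [0.0, -0.181, 0.983, -0.0]
contact_force: [-0.6, -0.4, 0.5]
width: 0.0852
tcp [0.4477 0.0018 0.2516] jaw 110.88 tilt [ 0.001  -0.0006] units [-0.15  -0.992  0.063] roll -0.01
pot_handle [(array([197.5, 292.6]), 0.75, array([ 0.4673, -0.023 ,  0.109 ])), (array([84.1, 50.9]), 0.23, array([ 0.4629, -0.3274,  0.0305]))]
pot_slot [(array([319.7, 300.3]), 0.71, array([0.6465, 0.0448, 0.0596]))]
handle 1293 [ 0.4648 -0.0227  0.1087] (array([ 0.4676, -0.0219]), array([88.0803, 16.0135]), 22.502933502197266)
```

View pics/w1.png

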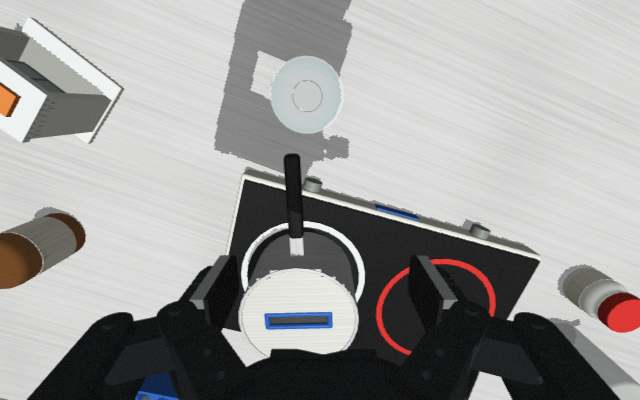

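```bash

python3 -c "
from h import *
go(.4676,-.0219,.083,112.5)"
python3 -m creep '[[-0.15,-1,0,-0.2],[0,0,1,0],[0,0,1,0],[0,0,1,0],[0,0,1,0],[0,0,1,0],[0,0,0.7,0],[0,0,0,0],[0,0,0,0]]'
python3 -c "
from h import *
go(.4676,-.0219,.083,112.5)"
```

```text
tcp [0.4466 0.0041 0.2513] jaw 110.99 tilt [-0.0002  0.0003] units [-0.414 -1.273  6.731] roll -0.19
time: 5.25
tcp_pos: [0.4592, -0.0175, 0.109]
tool_rot: [-0.0, -0.197, 0.98, 0.0]
contact_force: [0.5, 0.0, 0.4]
width: 0.0857
tcp [ 0.4592 -0.0175  0.109 ] jaw 112.69 tilt [-0.0005  0.0001] units [-0.241 -0.291  1.042] roll 0.02
```

```bash

python3 -m creep '[[-0.24,-0.29,0.3,0],[0,0,0.75,0],[0,0,0,0]]'
python3 -c "
from h import *
go(.4676,-.0219,.083,112.5)"
python3 -m creep '[[0,0,0,0],[0,0,0,0],[0,0,0,0],[0,0,0,0],[0,0,0,0],[0,0,0,0],[0,0,0,0],[0,0,0,0],[0,0,0,0],[0,0,0,0]]' 255
python3 - <<'E'
from m import *
go(.4676,-.0219,.083,112.5)
p=shot("top");X=cloud(p)
t=X[reg(X,.6,.02,.12,.122,.142)];print("lid",len(t),np.median(t[:,2]),cv2.minEnclosingCircle((t[:,:2]*1000).astype(np.float32)),t[:,:2].mean(0))
print(get_state()["contact_force"])
E
```

```text
time: 5.55
tcp_pos: [0.4678, -0.0227, 0.0819]
tool_rot: [-0.0, -0.196, 0.981, 0.0]
contact_force: [-0.4, 0.1, -1.0]
width: 0.0853
tcp [ 0.4678 -0.0227  0.0819] jaw 112.62 tilt [-0.0008  0.    ] units [-0.007  0.032 -0.043] roll 0.02
time: 6.55
tcp_pos: [0.4678, -0.0227, 0.083]
tool_rot: [0.0, -0.196, 0.981, -0.0]
contact_force: [-1.5, -1.4, 5.5]
width: 0.0148
tcp [ 0.4678 -0.0227  0.083 ] jaw 112.62 tilt [ 0.0006 -0.0001] units [-0.003  0.033 -0.   ] roll 0.01
lid 1215 0.1315833957193011 ((589.2399291992188, 26.70384407043457), 66.47880554199219) [0.6015 0.0358]
[-2.0979 -0.8219  5.4351]
```

```bash

python3 -c "
from h import *
go(.4588,.1723,.083,112.5)"
```

```text
tcp [ 0.4679 -0.0227  0.083 ] jaw 112.62 tilt [ 0.0006 -0.0001] units [-2.665e+00  7.339e+00 -1.000e-03] roll 0.01
```

```bash

python3 -m creep '[[-0.05,0.15,0,0],[-0.11,0.3,0,0],[-0.15,0.4,0,0],[-0.15,0.4,0,0],[-0.15,0.4,0,0],[-0.15,0.4,0,0],[-0.15,0.4,0,0],[-0.15,0.4,0,0],[-0.15,0.4,0,0],[-0.15,0.4,0,0],[-0.1,0.25,0,0],[0,0,0,0]]'
python3 - <<'E'
from m import *
go(.4588,.1723,.083,112.5)
p=shot("top");X=cloud(p)
t=X[reg(X,.59,.12,.12,.122,.142)];print("lid",len(t),np.median(t[:,2]),cv2.minEnclosingCircle((t[:,:2]*1000).astype(np.float32)),t[:,:2].mean(0))
print(get_state()["contact_force"],get_state()["width"])
E
```

```text
time: 7.8
tcp_pos: [0.4644, 0.082, 0.083]
tool_rot: [0.001, -0.196, 0.981, 0.0]
contact_force: [0.3, 1.5, 3.4]
width: 0.015
tcp [0.4644 0.082  0.083 ] jaw 112.66 tilt [0.0014 0.0003] units [-1.184  3.419 -0.001] roll 0.02
lid 1045 0.13167119771879143 ((587.7213745117188, 132.3574981689453), 65.6198959350586) [0.6075 0.1358]
[0.7888 1.6057 3.7638] 0.015146688090188078
```

```bash

python3 -m creep '[[-0.1,0.25,0,0],[-0.15,0.4,0,0],[-0.15,0.4,0,0],[-0.15,0.4,0,0],[-0.15,0.4,0,0],[-0.15,0.4,0,0],[-0.12,0.4,0,0],[-0.1,0.35,0,0],[-0.05,0.2,0,0],[0,0.1,0,0],[0,0,0,0],[0,0,0,0]]'
python3 - <<'E'
from m import *
go(.4588,.1723,.083,112.5)
for n in("top","side"):
    p=shot(n);X=cloud(p)
    t=X[reg(X,.58,.22,.12,.122,.142)];print("lid",len(t),np.median(t[:,2]),cv2.minEnclosingCircle((t[:,:2]*1000).astype(np.float32)),t[:,:2].mean(0))
print(get_state()["contact_force"],get_state()["width"])
E
```

```text
time: 9.05
tcp_pos: [0.4585, 0.1683, 0.0828]
tool_rot: [0.001, -0.196, 0.981, 0.0]
contact_force: [2.4, -2.4, 5.7]
width: 0.0154
tcp [0.4585 0.1683 0.0828] jaw 112.61 tilt [0.001  0.0003] units [-0.075  0.144 -0.009] roll 0.01
lid 990 0.13181110937913987 ((582.6478881835938, 217.9333953857422), 64.26716613769531) [0.6031 0.2254]
lid 1302 0.1322751472720613 ((580.283935546875, 216.30116271972656), 66.67326354980469) [0.5783 0.2217]
[ 2.8193 -2.5726  4.0333] 0.01496470619800868
```

```bash

python3 -m creep '[[-0.04,0.09,0,0],[-0.04,0.09,0,0],[0,0,0,0],[0,0,0,0]]'
python3 -m creep '[[0,0,0,0],[0,0,0,0],[0,0,0,0],[0,0,0,0],[0,0,0,0],[0,0,0,0],[0,0,0,0]]' 0
python3 -m creep '[[0,0,-0.4,0],[0,0,-1,0],[0,0,-1,0],[0,0,-1,0],[0,0,-1,0],[0,0,-1,0],[0,0,-1,0],[0,0,-1,0],[0,0,-0.5,0],[0,0,0,0],[0,0,0,0]]'
cat > pot.py <<'E'
from m import *
go(.46,.17,.26,112.5)
for n in("wrist","top","side"):
    p=shot(n);X=cloud(p);M=masks(p); print(n)
    if n=="wrist": save(p,"w2.png")
    t=X[reg(X,.58,.22,.12,.122,.142)];print("lid",len(t),np.median(t[:,2]),cv2.minEnclosingCircle((t[:,:2]*1000).astype(np.float32)),t[:,:2].mean(0))
    m=M["red"]&reg(X,.58,.22,.12,.03,.055); print("ring",cv2.fitEllipse((planexy(p,m,.04)*1000).astype(np.float32)))
    m=M["blue"]&reg(X,.58,.22,.06,.0,.2); print("slot",m.sum(),rect(planexy(p,m,.1325)) if m.sum() else 0)
    m=M["dark"]&reg(X,.46,.17,.07,.085,.118); print("handle",m.sum(),rect(X[m][:,:2]) if m.sum() else 0)
E
python3 pot.py
```

```text
time: 9.55
tcp_pos: [0.4578, 0.1728, 0.0827]
tool_rot: [-0.0, -0.196, 0.981, -0.0]
contact_force: [0.4, -5.1, 7.4]
width: 0.0151
time: 10.25
tcp_pos: [0.458, 0.1733, 0.0826]
tool_rot: [-0.0, -0.196, 0.981, -0.0]
contact_force: [-0.1, -2.0, 0.3]
width: 0.0858
time: 11.35
tcp_pos: [0.4576, 0.1731, 0.2796]
tool_rot: [-0.0, -0.196, 0.981, -0.0]
contact_force: [-0.1, -0.6, -1.1]
width: 0.0853
tcp [0.4576 0.1731 0.2796] jaw 112.62 tilt [-0.0005 -0.0002] units [-0.041 -0.152  0.783] roll 0.02
wrist
lid 8417 0.13223222678845148 ((578.9677734375, 223.37274169921875), 67.51271057128906) [0.5745 0.2211]
ring ((579.8119506835938, 224.26304626464844), (163.2516326904297, 164.60714721679688), 106.23587036132812)
slot 559 (array([0.5794, 0.2227]), array([71.0961, 19.0528]), -67.41539573669434)
handle 1067 (array([0.4577, 0.1742]), array([88.0086, 15.795 ]), 22.182905197143555)
top
lid 2 0.1309800145100002 ((635.9739990234375, 201.26937866210938), 3.622323751449585) [0.636  0.2013]
ring ((586.9715576171875, 232.10394287109375), (162.33718872070312, 189.53076171875), 153.85586547851562)
slot 0 0
handle 0 0
side
lid 1316 0.13195637830088675 ((580.526611328125, 220.86021423339844), 67.1921615600586) [0.5785 0.2258]
ring ((580.8355102539062, 221.70474243164062), (162.41970825195312, 163.34906005859375), 82.84632110595703)
slot 15 (array([0.5857, 0.2241]), array([61.8074, 11.609 ]), -78.4474105834961)
handle 159 (array([0.4716, 0.1772]), array([106.3132,  19.5304]), 21.41460418701172)
```

View pics/w2.png

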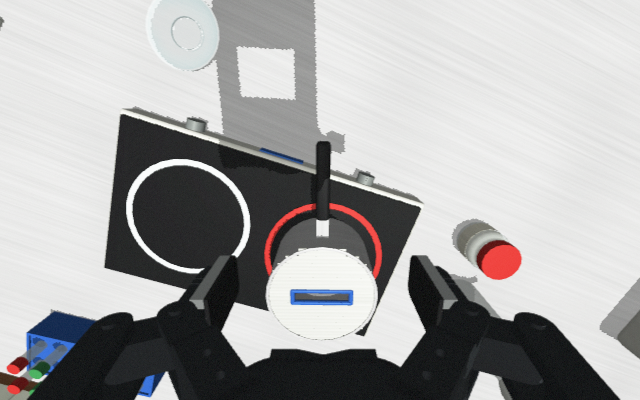

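```bash

python3 -m creep '[[0,-1,0,1],[0,0,0,1],[0,0,0,1],[0,0,0,1],[0,0,0,1],[0,0,0,1],[0,0,0,1],[0,0,0,1]]'
python3 -m creep '[[0,0,0,1],[0,0,0,1],[0,0,0,1],[0,0,0,1],[0,0,0,1],[0,0,0,1],[0,0,0,1],[0,0,0,1],[0,0,0,0]]'
python3 -c "
from h import *
print(get_state()['q'])
go(.43,-.30,.28,160)"
```

```text
time: 12.3
tcp_pos: [0.4672, 0.1501, 0.2789]
tool_rot: [-0.001, 0.356, 0.935, -0.001]
contact_force: [-0.4, 1.0, -0.0]
width: 0.0851
time: 13.2
tcp_pos: [0.4672, 0.1501, 0.279]
tool_rot: [-0.0, 0.796, 0.606, -0.001]
contact_force: [1.0, -0.7, -0.5]
width: 0.0852
[2.86570294e-01 1.66352259e-01 1.87199000e+00 4.81524880e-07
 1.10532828e+00 5.56110168e-01]
tcp [0.4672 0.1501 0.279 ] jaw -15.44 tilt [-0.002  -0.0006] units [-17.749   3.361  -0.026] roll 0.57
```

```bash

python3 -m creep '[[-1,0.25,0,0.5],[-1,0.25,0,0],[-1,0.25,0,0],[-1,0.25,0,0],[-1,0.25,0,0],[-1,0.25,0,0],[-1,0.25,0,0],[-1,0.25,0,0],[-1,0.25,0,0],[-1,0.25,0,0],[-1,0.25,0,0],[-1,0.25,0,0]]'
python3 -m creep '[[-1,0.2,0,0],[-1,0.2,0,0],[-1,0.2,0,0],[-1,0.2,0,0],[-1,0.2,0,0],[-1,0.2,0,0],[0,0,0,0]]'
cat > car.py <<'E'
from m import *
import sys
go(.463,-.337,.28,160)
p=shot("wrist");X=cloud(p);M=masks(p);save(p,sys.argv[1]); T=tool()
for l in("carrier_grip","stand"): print(l,[(np.round(t["location"],1),round(t["conf"],2),dep(p,t["location"])) for t in tip_of(l,p)[:3]])
t=X[M["orange"]&reg(X,.463,-.337,.08,.06,.35)]; z=np.percentile(t[:,2],99.); print("top",z)
for a,b in((z-.008,z+.004),(z-.05,z-.034)):
    u=t[(t[:,2]>a)&(t[:,2]<b)]; print(a,len(u),np.median(u,0),rect(u[:,:2]) if len(u)>3 else 0)
E
python3 car.py w3.png
```

```text
time: 14.4
tcp_pos: [0.4402, -0.1588, 0.2795]
tool_rot: [-0.0, 0.815, 0.58, -0.0]
contact_force: [0.9, -0.2, 0.5]
width: 0.0859
time: 15.1
tcp_pos: [0.4188, -0.3115, 0.2794]
tool_rot: [-0.0, 0.816, 0.579, -0.0]
contact_force: [-0.2, -0.5, 0.8]
width: 0.0854
tcp [ 0.4188 -0.3115  0.2794] jaw -19.29 tilt [-0.0007 -0.0002] units [-0.379  2.008 -0.026] roll 0.09
carrier_grip [(array([257.7, 247. ]), 0.91, array([ 0.3244, -0.3475,  0.1617])), (array([196.1, 372.9]), 0.59, array([ 0.4615, -0.3328,  0.1462]))]
stand [(array([169.3, 361.2]), 0.86, array([ 0.4608, -0.3137,  0.1038]))]
top 0.14730441130302485
0.13930441130302484 424 [ 0.4633 -0.3376  0.1459] (array([ 0.4643, -0.3357]), array([39.2209, 12.4488]), 70.47314453125)
0.09730441130302485 305 [ 0.4517 -0.3578  0.1061] (array([ 0.4623, -0.3411]), array([68.2126, 22.171 ]), 70.33126068115234)
```

View pics/w3.png

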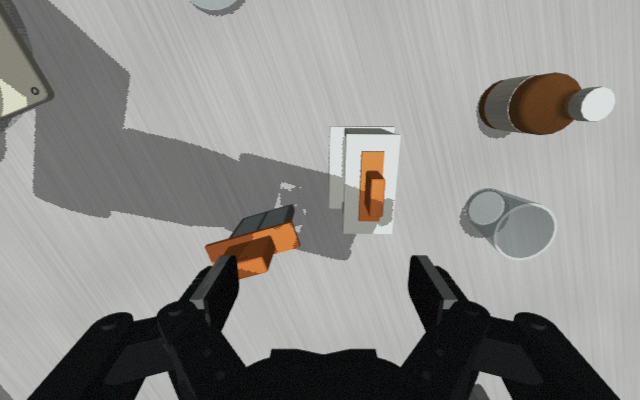

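```bash

python3 -m creep '[[-0.15,0.7,0,0],[-0.15,0.7,0,0],[-0.05,0.65,0,0],[0,0,0.7,0],[0,0,1,0],[0,0,1,0],[0,0,0.7,0],[0,0,0,0],[0,0,0,0]]'
python3 -c "
from h import *
go(.464,-.3365,.112,-19.6)"
```

```text
time: 16.15
tcp_pos: [0.4649, -0.3337, 0.1953]
tool_rot: [-0.0, 0.816, 0.579, -0.0]
contact_force: [0.2, -0.9, 0.4]
width: 0.0854
tcp [ 0.4649 -0.3337  0.1953] jaw -19.28 tilt [-0.0004  0.0004] units [-0.117  0.004  3.331] roll 0.04
```

```bash

python3 -m creep '[[-0.12,0,0.7,0],[0,0,0.9,0],[0,0,0.9,0],[0,0,0.75,0],[0,0,0.1,0],[0,0,0,0]]'
python3 -c "
from h import *
go(.464,-.3365,.112,-19.6)"
python3 -m creep '[[0,0,0,0],[0,0,0,0],[0,0,0,0],[0,0,0,0],[0,0,0,0],[0,0,0,0],[0,0,0,0],[0,0,0,0],[0,0,0,0],[0,0,0,0]]' 255
python3 -c "
from h import *
go(.464,-.3365,.112,-19.6)"
```

```text
time: 16.75
tcp_pos: [0.4642, -0.3375, 0.1122]
tool_rot: [0.0, 0.816, 0.578, 0.0]
contact_force: [0.1, -0.4, -1.1]
width: 0.0854
tcp [ 0.4642 -0.3375  0.1122] jaw -19.34 tilt [ 0.0007 -0.0005] units [ 0.034 -0.021  0.008] roll 0.03
time: 17.75
tcp_pos: [0.4638, -0.3374, 0.1117]
tool_rot: [0.0, 0.816, 0.578, 0.0]
contact_force: [-1.4, 0.3, 4.4]
width: 0.0132
tcp [ 0.4638 -0.3374  0.1117] jaw -19.37 tilt [ 0.0002 -0.0002] units [ 0.039 -0.003 -0.013] roll 0.03
```

Gripped (13 mm). Lift straight up ~170 mm.

```bash

python3 -m creep '[[0,0,-0.3,0],[0,0,-0.5,0],[0,0,-0.7,0],[0,0,-0.7,0],[0,0,-0.7,0],[0,0,-0.7,0],[0,0,-0.8,0],[0,0,-0.8,0],[0,0,-0.8,0],[0,0,-0.8,0],[0,0,-0.2,0],[0,0,0,0]]'
python3 - <<'E'
from m import *
print(get_state()["width"],get_state()["contact_force"])
go(.5786,.2230,.29,22.4)
p=shot("top");s=shot("side");save(s,"s4.png")
for q in(p,s):
    X=cloud(q);M=masks(q);t=X[M["orange"]&reg(X,.463,-.337,.07,.1,.4)]; print(np.percentile(t[:,2],[2,50,98]))
E
```

```text
time: 18.95
tcp_pos: [0.4639, -0.3375, 0.2874]
tool_rot: [0.001, 0.816, 0.578, 0.0]
contact_force: [-0.3, 1.7, -0.7]
width: 0.0132
0.013159452588875064 [-0.2811  1.6682 -0.716 ]
tcp [ 0.4639 -0.3375  0.2874] jaw -19.37 tilt [ 0.0016 -0.0012] units [22.673 -3.109 -0.124] roll -5.22
[0.2754 0.2809 0.2852]
[0.2782 0.2817 0.3207]
```

```bash

python3 -m creep '[[0.5,-0.1,0,0],[0.9,-0.1,0,0],[0.9,-0.1,0,0],[0.9,-0.1,0,0],[0.9,-0.1,0,0],[0.9,-0.1,0,0],[0.9,-0.1,0,0],[0.9,-0.1,0,0],[0.9,-0.1,0,0],[0.9,-0.1,0,0],[0.9,-0.1,0,0],[0.9,-0.1,0,0]]'
python3 -m creep '[[0.9,-0.15,0,0],[0.9,-0.15,0,0],[0.9,-0.15,0,0],[0.9,-0.15,0,0],[0.9,-0.15,0,0],[0.9,-0.15,0,0],[0.9,-0.15,0,0],[0.9,-0.15,0,0],[0.9,-0.1,0,0],[0.9,-0.1,0,0],[0.5,0,0,0],[0,0,0,0]]'
python3 -m creep '[[0,0,0,-0.7],[0,0,0,-0.9],[0,0,0,-0.9],[0,0,0,-0.9],[0,0,0,-0.9],[0,0,0,-0.7],[0,0,0,-0.2],[0,0,0,0],[0,0,0,0]]'
python3 - <<'E'
from m import *
go(.5786,.2230,.29,22.4)
print(get_state()["width"])
E
```

```text
time: 20.25
tcp_pos: [0.521, -0.0803, 0.2853]
tool_rot: [-0.001, 0.816, 0.578, -0.001]
contact_force: [1.5, 0.5, -0.5]
width: 0.0133
time: 21.45
tcp_pos: [0.5671, 0.155, 0.2855]
tool_rot: [-0.0, 0.815, 0.579, -0.001]
contact_force: [-0.6, -0.7, -0.7]
width: 0.0129
time: 22.35
tcp_pos: [0.5672, 0.1532, 0.2862]
tool_rot: [-0.0, 0.559, 0.829, -0.0]
contact_force: [-0.6, 0.5, -1.1]
width: 0.013
tcp [0.5672 0.1532 0.2862] jaw 22.09 tilt [-0.0003 -0.0002] units [ 2.417  1.472 -0.153] roll -0.04
0.012975957289233843
```

```bash

python3 - <<'E'
from m import *
p=shot("wrist");save(p,"w5.png");X=cloud(p);M=masks(p);T=tool()
t=X[reg(X,.58,.22,.12,.122,.142)];print("lid",len(t),np.median(t[:,2]),cv2.minEnclosingCircle((t[:,:2]*1000).astype(np.float32)))
m=M["blue"]&reg(X,.58,.22,.06,.0,.2); print("slot",m.sum(),rect(planexy(p,m,.1325)))
m=M["red"]&reg(X,.58,.22,.12,.03,.055); print("ring",cv2.fitEllipse((planexy(p,m,.04)*1000).astype(np.float32)))
Y=(X-T[:3,3])@T[:3,:3]
m=(abs(Y[...,0])<.06)&(abs(Y[...,1])<.03)&(Y[...,2]>-.01)&(Y[...,2]<.11)&(p["depth"]>0)
t=Y[m]; print("carrier in tool",len(t),np.percentile(t,[1,50,99],0))
for a,b in((-.002,.012),(.02,.05),(.05,.08),(.08,.1)):
    u=t[(t[:,2]>a)&(t[:,2]<b)]; print(a,b,len(u),np.percentile(u,[2,50,98],0)[:,:2] if len(u) else 0)
E
```

```text
lid 13296 0.1322132603856746 ((579.9365844726562, 223.11614990234375), 67.2416000366211)
slot 812 (array([0.5796, 0.2225]), array([71.4316, 19.9431]), -68.05131721496582)
ring ((587.7027587890625, 222.06704711914062), (170.25328063964844, 182.3064727783203), 79.82014465332031)
carrier in tool 2716 [[ 0.0077 -0.015  -0.0097]
 [ 0.0285 -0.0006  0.0055]
 [ 0.0422  0.0129  0.0766]]
-0.002 0.012 2282 [[ 0.0091 -0.0123]
 [ 0.0298 -0.0006]
 [ 0.0422  0.0109]]
0.02 0.05 0 0
0.05 0.08 88 [[ 0.0319 -0.0041]
 [ 0.0321 -0.0004]
 [ 0.0325  0.0033]]
0.08 0.1 22 [[ 0.0319 -0.0043]
 [ 0.0322 -0.0004]
 [ 0.0323  0.0035]]
```

View pics/w5.png

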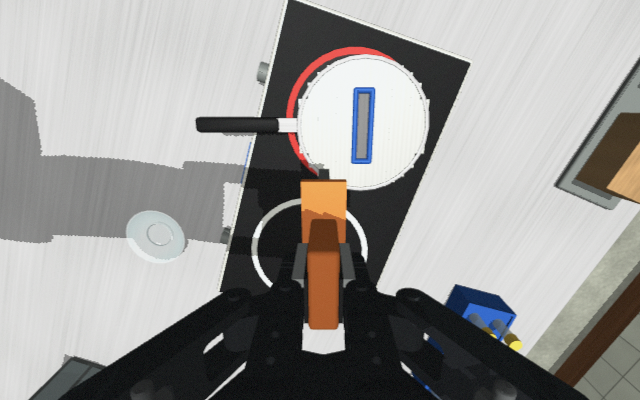

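```bash

python3 -m creep '[[0.4,0.25,0,0],[0.6,0.35,0,0],[0.6,0.35,0,0],[0.4,0.3,0,0],[0.25,0.15,0,0],[0,0,0.4,0],[0,0,0.5,0],[0,0,0.5,0],[0,0,0.3,0],[0,0,0,0],[0,0,0,0]]'
python3 -c "
from h import *
go(.5808,.2209,.236,22.2)"
```

```text
time: 23.5
tcp_pos: [0.5786, 0.2185, 0.2436]
tool_rot: [-0.0, 0.558, 0.83, -0.0]
contact_force: [0.2, -0.4, -0.9]
width: 0.0133
tcp [0.5786 0.2185 0.2436] jaw 22.2 tilt [-0.0003 -0.0001] units [0.054 0.118 0.305] roll -0.0
```

```bash

python3 -m creep '[[0.05,0.12,0.2,0],[0,0,0.1,0],[0,0,0,0],[0,0,0,0]]'
python3 - <<'E'
from m import *
go(.5808,.2209,.236,22.2)
p=shot("wrist");X=cloud(p);M=masks(p);T=tool();o=p["c2w"]
cv2.imwrite("pics/w6.png",cv2.resize(p["image"][60:320,180:500,::-1],None,fx=2,fy=2,interpolation=cv2.INTER_CUBIC))
Y=(X-T[:3,3])@T[:3,:3]
u=Y[(abs(Y[...,1])<.03)&(Y[...,2]>.03)&(Y[...,2]<.088)&(abs(Y[...,0])<.06)&(p["depth"]>0)]
print("blade",len(u),np.percentile(u,[2,50,98],0))
m=M["blue"]&reg(X,.58,.22,.06,.0,.2); B=planexy(p,m,.1325)
B=(np.c_[B,np.full(len(B),.1325)]-T[:3,3])@T[:3,:3]; print("blue in tool",len(B),np.percentile(B,[1,50,99],0)[:,:2])
# lid circle fit in tool frame
t=X[reg(X,.58,.22,.12,.126,.142)];print("lid",cv2.minEnclosingCircle((t[:,:2]*1000).astype(np.float32)))
m=M["dark"]&reg(X,.46,.17,.07,.085,.118); print("handle",m.sum(),rect(X[m][:,:2]) if m.sum()>5 else 0)
E
```

```text
time: 23.9
tcp_pos: [0.5808, 0.2212, 0.2364]
tool_rot: [0.0, 0.558, 0.83, -0.0]
contact_force: [0.6, 0.2, -1.0]
width: 0.0133
tcp [0.5808 0.2212 0.2364] jaw 22.23 tilt [ 0. -0.] units [-0.01  -0.005  0.015] roll 0.0
blade 109 [[ 0.032  -0.0041  0.0539]
 [ 0.0323 -0.0004  0.0687]
 [ 0.0325  0.0034  0.0849]]
blue in tool 310 [[ 0.0202 -0.0105]
 [ 0.0307 -0.0007]
 [ 0.0375  0.0092]]
lid ((579.56982421875, 223.18394470214844), 67.30744171142578)
handle 1536 (array([0.4589, 0.1746]), array([87.2525, 16.7372]), 21.93785285949707)
```

View pics/w6.png

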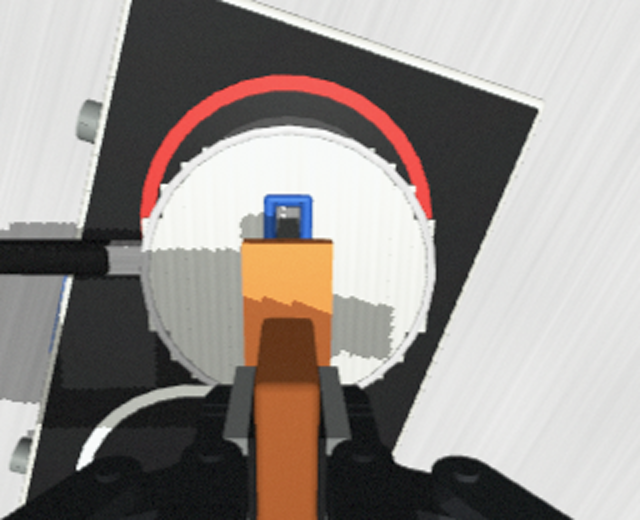

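```bash

python3 -m creep '[[0,0,0.3,0],[0,0,0.3,0],[0,0,0.3,0],[0,0,0.2,0],[0,0,0,0]]'
python3 -c "
from h import *
go(.5808,.2211,.159,22.2);print(get_state()['contact_force'],get_state()['width'])"
```

```text
time: 24.45
tcp_pos: [0.5802, 0.2209, 0.2075]
tool_rot: [-0.001, 0.558, 0.83, -0.001]
contact_force: [0.3, -0.4, -1.3]
width: 0.0134
tcp [0.5802 0.2209 0.2075] jaw 22.22 tilt [-0.0018 -0.0007] units [-0.003  0.027  1.941] roll 0.0
[ 0.32584734 -0.41620636 -1.28956722] 0.01338084488290135
```

Foot is 15 mm into the slot with no force; continuing.

```bash

python3 -m creep '[[0,0,0.3,0],[0,0,0.3,0],[0,0,0.3,0],[0,0,0.3,0],[0,0,0.3,0],[0,0,0.25,0],[0,0,0.15,0],[0,0,0,0],[0,0,0,0],[0,0,0,0]]'
python3 - <<'E'
from m import *
go(.5808,.2211,.159,22.2);print(get_state()['contact_force'],get_state()['moment'],get_state()['width'])
for n in("wrist","side"):
    p=shot(n);save(p,n+"7.png");X=cloud(p);M=masks(p);T=tool();print(n)
    if n=="wrist": cv2.imwrite("pics/w7.png",cv2.resize(p["image"][60:320,180:500,::-1],None,fx=2,fy=2))
    Y=(X-T[:3,3])@T[:3,:3]
    u=X[M["orange"]&(abs(Y[...,1])<.014)&(Y[...,0]>.02)&(Y[...,0]<.045)&(abs(Y[...,2])<.03)]; print("collar top z",np.median(u[:,2]) if len(u) else 0,len(u))
    t=X[reg(X,.58,.22,.09,.122,.136)];print("lid",len(t),np.median(t[:,2]),cv2.minEnclosingCircle((t[:,:2]*1000).astype(np.float32)))
    m=M["dark"]&reg(X,.46,.17,.07,.085,.118); print("handle",m.sum(),rect(X[m][:,:2]) if m.sum()>5 else 0)
E
```

```text
time: 25.45
tcp_pos: [0.5811, 0.2213, 0.1617]
tool_rot: [0.0, 0.558, 0.83, 0.0]
contact_force: [0.2, 0.2, -1.1]
width: 0.0131
tcp [0.5811 0.2213 0.1617] jaw 22.23 tilt [0.0007 0.0002] units [-0.002 -0.014  0.108] roll 0.0
[ 0.1983  0.1934 -1.0956] [ 0.0012 -0.0439 -0.0457] 0.013100720866400408
wrist
collar top z 0.1677333577173026 1265
lid 20887 0.13216464923993262 ((579.6832275390625, 222.68240356445312), 67.7771987915039)
handle 2789 (array([0.4587, 0.1754]), array([87.474 , 15.5057]), 21.5930118560791)
side
collar top z 0.1564555884121328 45
lid 1087 0.13195682257045416 ((580.6255493164062, 221.8370819091797), 66.62265014648438)
handle 163 (array([0.4713, 0.1783]), array([106.6611,  18.1921]), 23.000585556030273)
```

View pics/w7.png

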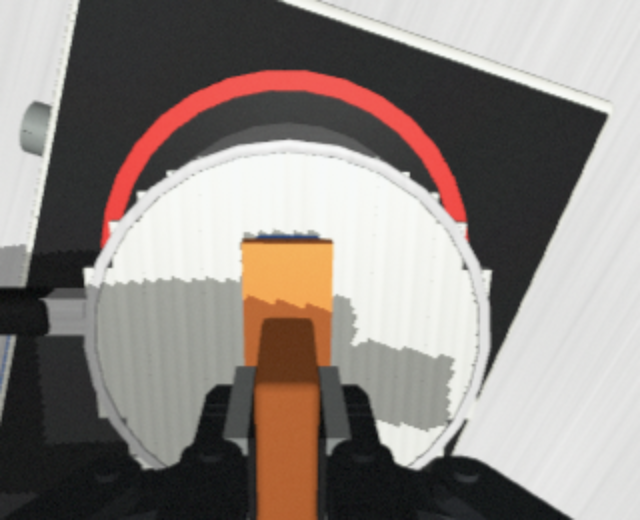

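```bash

python3 -m creep '[[0,0,0.1,0],[0,0,0,0],[0,0,0,0],[0,0,0,0],[0,0,0,0],[0,0,0,0]]'
python3 - <<'E'
from m import *
go(.5808,.2211,.159,22.2)
p=shot("wrist");X=cloud(p);M=masks(p);T=tool();Y=(X-T[:3,3])@T[:3,:3]
for a,b in((.02,.025),(.025,.03),(.03,.036),(.036,.045)):
    u=Y[M["orange"]&(abs(Y[...,1])<.014)&(Y[...,0]>a)&(Y[...,0]<b)&(abs(Y[...,2])<.04)]; print(a,len(u),np.percentile(u[:,2],[5,50,95]) if len(u) else 0)
print(get_state()['contact_force'],get_state()['width'],get_state()['time'])
E
```

```text
time: 26.15
tcp_pos: [0.5808, 0.2212, 0.1588]
tool_rot: [0.0, 0.558, 0.83, 0.0]
contact_force: [-0.9, -0.5, -0.2]
width: 0.0131
tcp [0.5808 0.2212 0.1588] jaw 22.23 tilt [ 0. -0.] units [-0.002 -0.002 -0.006] roll 0.0
0.02 1382 [-0.0341 -0.0157  0.0061]
0.025 64 [0.0041 0.0055 0.0064]
0.03 0 0
0.036 83 [0.0049 0.0066 0.0089]
[ 0.0499 -0.3449 -1.7867] 0.013157010333828807 26.2
```

```bash
python3 -c "
from rig import *
print(close_job())"
```

```text
the job is handed in; nothing more can be done
None
```

I slid the pot by its handle into the red ring and left it flat there. Then I took the smaller carrier from its stand, lowered its blade through the slot and handed the job in at 26 s with it still in the gripper. No verdict was reported.

**Last checks**
- **Pot:** its centre was about 1–2 mm from the ring centre. The cover top was level at 0.132 m, as it was at the start.
- **Carrier:** before I lowered it, it was within about 0.5 mm and 0.3° of the slot. At the end the collar's underside was about 15–16 mm above the blue lips.
- **Forces:** the wrist force stayed under 2 N through and after the insertion. The finger gap stayed steady at 13.1 mm.

**Readings that disagreed**
- **Collar height:** one wrist-camera reading came out about 11 mm too high because it included points on the grip block. A cleaner reading, the side camera and the TCP height all agreed on the 15–16 mm above.
- **Blocked top and side views:** with the arm in the way, the top-camera fits of the pot and ring, and some side-camera fits of the slot and handle, were unusable. I relied on the wrist camera for those.
- **Bystanders:** I did not measure their positions again at the end. The paths kept clear of them.

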